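# Sort the checked ring packs and register the batch

### The job

Sort the packs of bird rings on the grey mat by their tags: every green-tagged pack into a nest of its own in the green rack, every red-tagged pack into a nest of its own in the red rack, each lying flat on the nest floor, tag up. Lift the batch card out of its wooden stand and slide it upright, fully home, into the slot of the reader; only when all packs are sorted and the card is in, press the reader's blue key until it snaps down. Leave the film pot, eraser and marker pen where they are.

Things in the scene. Friction and masses are not known exactly. Their poses are not given: they have to be found in the camera images.
- pack_green_a: flat matchbox-style card box of bird rings, 36 x 53 x 15 mm, with a green tag (24 x 36 mm, 1 mm thick) on its top. Origin at the centre of its underside; z up, y along its 53 mm length. Grip it across the 36 mm width. Lies at the start on the grey mat (2 mm thick, 330 x 300 mm, fixed, carries the racks too); absent (None throughout) in some runs. 35 g or so; the sleeve is closed and stiff
- pack_green_b: flat matchbox-style card box of bird rings, 36 x 53 x 15 mm, with a green tag (24 x 36 mm, 1 mm thick) on its top. Origin at the centre of its underside; z up, y along its 53 mm length. Grip it across the 36 mm width. Lies at the start on the grey mat (2 mm thick, 330 x 300 mm, fixed, carries the racks too); absent (None throughout) in some runs. 35 g or so; the sleeve is closed and stiff
- pack_green_c: flat matchbox-style card box of bird rings, 36 x 53 x 15 mm, with a green tag (24 x 36 mm, 1 mm thick) on its top. Origin at the centre of its underside; z up, y along its 53 mm length. Grip it across the 36 mm width. Lies at the start on the grey mat (2 mm thick, 330 x 300 mm, fixed, carries the racks too); absent (None throughout) in some runs. 35 g or so; the sleeve is closed and stiff
- pack_red_a: flat matchbox-style card box of bird rings, 36 x 53 x 15 mm, with a red tag (24 x 36 mm, 1 mm thick) on its top. Origin at the centre of its underside; z up, y along its 53 mm length. Grip it across the 36 mm width. Lies at the start on the grey mat (2 mm thick, 330 x 300 mm, fixed, carries the racks too); absent (None throughout) in some runs. 35 g or so; the sleeve is closed and stiff
- pack_red_b: flat matchbox-style card box of bird rings, 36 x 53 x 15 mm, with a red tag (24 x 36 mm, 1 mm thick) on its top. Origin at the centre of its underside; z up, y along its 53 mm length. Grip it across the 36 mm width. Lies at the start on the grey mat (2 mm thick, 330 x 300 mm, fixed, carries the racks too); absent (None throughout) in some runs. 35 g or so; the sleeve is closed and stiff
- pack_red_c: flat matchbox-style card box of bird rings, 36 x 53 x 15 mm, with a red tag (24 x 36 mm, 1 mm thick) on its top. Origin at the centre of its underside; z up, y along its 53 mm length. Grip it across the 36 mm width. Lies at the start on the grey mat (2 mm thick, 330 x 300 mm, fixed, carries the racks too); absent (None throughout) in some runs. 35 g or so; the sleeve is closed and stiff
- pass_rack: low green plastic rack, 52 x 224 x 8 mm, fixed on the mat, for green-tagged packs: three open nests in a row along its y, each 46 mm (x) by 63 mm (y) inside, white floor patch; floor 3 mm thick, walls 5 mm above the floor, 3 to 12 mm thick. A pack lies in it long side along y, either way round, 10 mm proud of the walls. Origin at the centre of the underside
- pass_rack_nest0 (a point): centre of the floor of nest 0 of the green rack (3 mm above the rack's underside); axes as the rack's: x across, y along the 63 mm length. Nests are 68 mm apart
- pass_rack_nest1 (a point): centre of the floor of nest 1 of the green rack (3 mm above the rack's underside); axes as the rack's: x across, y along the 63 mm length. Nests are 68 mm apart
- pass_rack_nest2 (a point): centre of the floor of nest 2 of the green rack (3 mm above the rack's underside); axes as the rack's: x across, y along the 63 mm length. Nests are 68 mm apart
- reject_rack: low red plastic rack, 52 x 224 x 8 mm, fixed on the mat, for red-tagged packs: three open nests in a row along its y, each 46 mm (x) by 63 mm (y) inside, white floor patch; floor 3 mm thick, walls 5 mm above the floor, 3 to 12 mm thick. A pack lies in it long side along y, either way round, 10 mm proud of the walls. Origin at the centre of the underside
- reject_rack_nest0 (a point): centre of the floor of nest 0 of the red rack (3 mm above the rack's underside); axes as the rack's: x across, y along the 63 mm length. Nests are 68 mm apart
- reject_rack_nest1 (a point): centre of the floor of nest 1 of the red rack (3 mm above the rack's underside); axes as the rack's: x across, y along the 63 mm length. Nests are 68 mm apart
- reject_rack_nest2 (a point): centre of the floor of nest 2 of the red rack (3 mm above the rack's underside); axes as the rack's: x across, y along the 63 mm length. Nests are 68 mm apart
- reader: fixed grey batch reader box on a black base, 80 mm (x) x 120 mm (y) x 46 mm high; card slot in its top toward +y, round blue key in its top toward -y. Origin at the centre of its underside, z up. A box of drawers with a carton on it, over 200 mm tall, stands behind and to the left of it: travel from the mat round its front
- slot_mouth (a point): centre of the card slot, level with the housing's top, 46 mm above the reader's underside; axes as the reader's. The slot runs along x: 60 mm long, 8 mm wide, 36 mm deep, with black sloping guide lips round it that rise 7 mm above this point and widen the mouth by about 7 mm on either side
- card: stiff upright batch card, 45 g: white plate 54 (x) x 4 (y) x 62 mm tall, on top an orange grip bar 54 x 14 x 20 mm, 60 to 80 mm above the origin (centre of the lower edge); z up. Grip the bar across its 14 mm (y). Starts loosely upright in the stand; lift it straight up by 30 mm or more. Home in the reader, its lower edge is 36 mm below slot_mouth; either way round will do
- stand: fixed wooden slotted block in which the card stands at first, 78 mm (x, along the slot) x 34 mm x 30 mm high; slot 62 x 7 mm, its floor 6 mm above the table. Origin at the centre of its underside
- key_top (a point): centre of the top of the round blue key (30 mm across) of the reader; 60 mm above the table when up, 54 mm when down; press straight down
- key (a joint): travel of the key, m: 0 up, 0.006 fully down. The pushing force is greatest, about 9 N, as it begins to move, falls to zero at 3.4 mm, then the key snaps down by itself and stays down for good
- film_pot: bystander: black film pot with green bands, 35 mm across, 58 mm tall, origin at its underside
- eraser: bystander: eraser 22 x 52 x 13 mm, origin at its underside
- marker: bystander: white marker pen with black cap, 135 mm long, 16 mm thick, origin at its underside
There are look-alikes about, which are no part of the job. Leave any black look-alike of the pack_red_b alone.

How it is judged:
By the outcome, as a careful person would: the job done as asked, in the order asked, and still so for the second after the job is handed in, with the robot touching nothing.
Of pack_green_a, pack_red_a, pack_green_b, pack_red_b, pack_green_c, pack_red_c only 4 to 6 are there at a start; the rules pass over those that are not, and their reading is None.
At some moment in a run one of pack_green_a, pack_green_b, pack_green_c, pack_red_a, pack_red_b, pack_red_c may be knocked a few centimetres aside while the robot is not near it.
It also fails if it takes over 210 s, if anything falls off the work surface, if the arm or the gripper's body presses on something with over 40 N, if the wrist force passes 120 N, or if a joint passes its speed limit or range.

### The arm

A 6-joint arm with a two-finger parallel gripper is mounted at the origin on a cart in front of the work surface, level with it; the furniture and walls round the work are solid. World frame = base frame: x ahead of the robot, y to its left, z up, the work surface at z = 0. Lengths are in m, angles in rad, forces in N, time in s.
With the tool pointing down it reaches from about 0.35 to 0.875 m from the base axis. Payload 4.2 kg.
Tool frame: the origin (TCP) lies between the finger pads; the fingertips stand 22 mm ahead of it and the grasp point (between the pads) lies 3 mm ahead of it (bot.tip_reach is the distance from the TCP to the fingertips, in m); z points along the fingers, y is the line along which they close (so a half turn about z gives the same grasp; the last joint's range is limited). The gripper opens to 87 mm and grips with 3 to 60 N. Pads are 19 mm wide; open, the fingers measure 117 mm over their backs; the gripper's body (75 mm by 190 mm) begins 51 mm behind the grasp point.
Start: joints at [1.513, 0.385, 0.008, 0, -1.194, -0.259], TCP at [0.195, 0.594, 0.245] pointing down, gripper open.
Joint ranges: [-3.14, 3.14], [-1.21, 2.06], [-1.07, 1.41], [-3.16, 2.05], [-2.99, -0.16], [-3.1, 3.1]. Speed limits (rad/s): [2.79, 2.79, 3.14, 3.14, 3.14, 3.14].

### API

Orientations are given as a 3x3 rotation matrix whose columns are the frame's x, y, z axes.
In Python, from station import bot, cams gives the robot as it stands. The module is installed in compiled form; this text tells all that it offers.
- The arm moves only by the tool servo_tool, never from a script. Its argument "series" is a list of rows, each a list of 3 entries, a list of its own where there are three numbers: the opening, from -1 (shut) to 1 (fully open), so that 0 is half open, then the shift along the world's x, y, z in cm, then the turn about the world's z in degrees. In form: [[jaw, [tx, ty, tz], roll], ...]. A call has exactly 10 rows; each row is the pose to reach, as a shift and turn from the pose commanded when the call began; what a row does not reach only later rows make up. A row lasts 1/10 s, in which the tool goes at most 50 mm and 8.59 degrees, less where a joint would pass 70% of its speed; a pose out of reach is approached as far as the arm can. A call with a gripper value outside its range is refused whole. The fingers move at their own pace and stop on an object; "force" is the grip in N (left out, the last holds). Time passes only in rows, so rows that repeat a pose let the fingers close, or fill a call up. It gives the time, the measured TCP pose, the force, the opening and the grip force at its end, in the units of the state.
- bot.get_state(): the state, without advancing time (a new reading comes with each control period).
- cams.capture(name): name is "side" or "top" or "wrist"; returns the picture (480x640x3 uint8, blue, green, red); there is no depth.
- cams.get_calibration(name): a dict with "mtx" (3x3 intrinsics, pixels), "world_to_cam" (4x4, takes a point from world to camera coordinates). Camera axes: x right, y up, looking along -z (the intrinsics and any distortion apply to the point x, -y, -z); pixel columns grow to the right and rows downward; lengths in m; the calibration is good to about 2 mm. A picture is of the moment at which its call begins: read the wrist's pose just before it. get_calibration takes no time and is no camera call; for the wrist camera it gives the pose at the moment of the call.
- bot.finish_job(): hands the job in; it is judged then, once.
The state is a dict: "t": time; "joints": joint angles; "joint_velocities": joint speeds; "joint_efforts": joint torques, N m; "ee_pos": TCP position; "orientation": TCP orientation; "ft_force": force on the tool from outside, world axes, zero at the start; "ft_torque": the same for the moment, N m; "finger_gap": finger opening in m; "grasp_force": force on a finger pad.
Only numpy, scipy, OpenCV 4.12 (cv2) and the standard library are available. Lean on these libraries where they do the work, as an engineer would, in place of code of your own. Each camera call takes 0.05 s, during which the arm holds its last target. There are 200 camera calls.

## Working session

There is one attempt and no reset: what is moved stays moved. The work goes in short steps, Python scripts to look and compute and a tool call to move; the robot and the scene stay as the last step left them, time stands still between calls to the robot, and variables do not carry over. Pictures are saved under pics/ and viewed, at most 14 in all, crops included, and the job is handed in when it is done.

Besides the shell and the picture viewer there is one more tool, called after "Emit:" as name(argument=value, ...) on one line, values as JSON. servo_tool: Moves the arm, as the interface text tells. Its arguments: {"type":"object","properties":{"series":{"type":"array","items":{"type":"array"}},"force":{"type":"number"}},"required":["series"]}

```bash
mkdir -p pics; cat > h.py <<'E'
import numpy as np, cv2
from station import bot, cams
def ray(name,uv,z,cal=None):
    c=cal or cams.get_calibration(name); K=np.array(c['mtx']);T=np.array(c['world_to_cam'])
    p=np.linalg.inv(K)@[uv[0],uv[1],1]; d=T[:3,:3].T@[p[0],-p[1],-p[2]]; o=-T[:3,:3].T@T[:3,3]
    return o+d*(z-o[2])/d[2]
def proj(name,P):
    c=cams.get_calibration(name); K=np.array(c['mtx']);T=np.array(c['world_to_cam'])
    q=T[:3,:3]@P+T[:3,3]; v=K@[q[0],-q[1],-q[2]]; return v[:2]/v[2]
E
python3 - <<'E'
from h import *
for n in ('top','side'):
    cv2.imwrite(f'pics/{n}0.png',cams.capture(n)); c=cams.get_calibration(n); print(n,c)
s=bot.get_state(); print(s['t'],s['ee_pos'],s['orientation'],s['finger_gap'],bot.tip_reach)
E
```

```text
top {'mtx': array([[500.04394223,   0.        , 319.64174266],
       [  0.        , 500.04394223, 249.03350324],
       [  0.        ,   0.        ,   1.        ]]), 'world_to_cam': array([[-0.01688076, -0.9997162 ,  0.01680961,  0.25457591],
       [ 0.99076498, -0.01446275,  0.13481685, -0.47414894],
       [-0.13453548,  0.01893019,  0.99072794, -0.9219695 ],
       [ 0.        ,  0.        ,  0.        ,  1.        ]])}
side {'mtx': array([[535.84707088,   0.        , 330.09912394],
       [  0.        , 535.84707088, 245.92625406],
       [  0.        ,   0.        ,   1.        ]]), 'world_to_cam': array([[ 0.90969999, -0.41493846, -0.01649227, -0.35475634],
       [ 0.2449409 ,  0.5040843 ,  0.82819259, -0.30837818],
       [-0.33533547, -0.75744643,  0.56020089, -0.76559329],
       [ 0.        ,  0.        ,  0.        ,  1.        ]])}
0.1 [0.19451485 0.59343082 0.243567  ] [[ 9.50208287e-01 -3.11615108e-01 -4.85687056e-04]
 [-3.11615454e-01 -9.50206316e-01 -1.94085706e-03]
 [ 1.43297473e-04  1.99556605e-03 -9.99997999e-01]] 0.08703691405893028 0.022
```

View pics/top0.png

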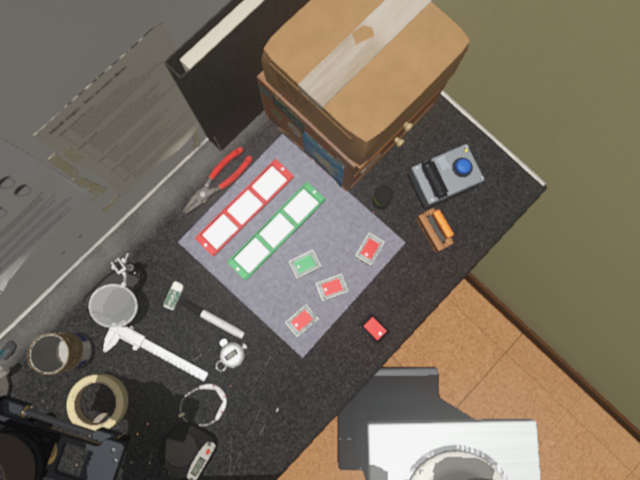

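View pics/side0.png

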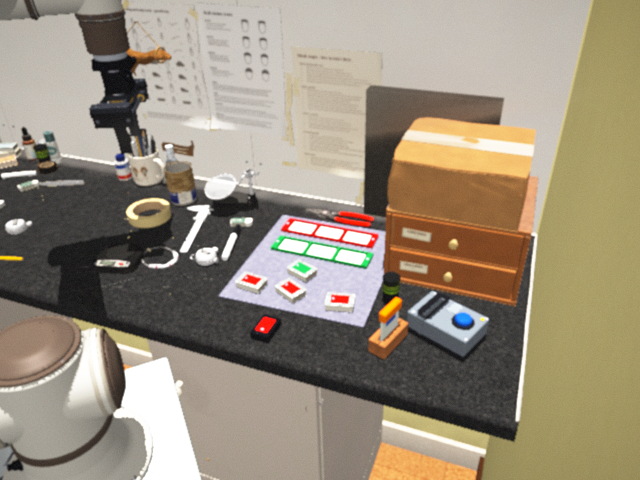

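Four packs: green (304,264), red (370,248), (332,286), (302,320). The black look-alike is at (375,328), the reader at (447,175), the card stand at (437,230). I'll measure them next.

```bash
python3 - <<'E'
from h import *
im=cv2.imread('pics/top0.png'); hsv=cv2.cvtColor(im,cv2.COLOR_BGR2HSV)
H,S,V=cv2.split(hsv)
red=(((H<8)|(H>172))&(S>130)&(V>120)); green=((H>50)&(H<85)&(S>120)&(V>70)); white=((S<40)&(V>190)); blue=((H>100)&(H<125)&(S>150)&(V>80)); org=((H>8)&(H<20)&(S>190)&(V>170))
for nm,m,z,amin,amax in (('red',red,.018,80,700),('green',green,.018,80,700),('white',white,.005,300,2000),('blue',blue,.06,80,900),('orange',org,.09,60,900)):
    m=m.astype(np.uint8)*255; m[:100]=0
    for c in cv2.findContours(m,cv2.RETR_EXTERNAL,cv2.CHAIN_APPROX_NONE)[0]:
        a=cv2.contourArea(c)
        if not amin<a<amax: continue
        w=np.array([ray('top',p[0],z)[:2] for p in c])*1000
        r=cv2.minAreaRect(w.astype(np.float32)); b=cv2.boxPoints(r); e1=b[1]-b[0]; e2=b[2]-b[1]
        L=e1 if np.hypot(*e1)>np.hypot(*e2) else e2
        print(nm,c.mean(0)[0].round(),np.round(r[0],1),'size',np.round(r[1],1),'long-axis deg',round(np.degrees(np.arctan2(L[1],L[0]))%180,1))
cv2.imwrite('pics/crop_r.png',cv2.resize(im[130:260,370:510],None,fx=4,fy=4,interpolation=cv2.INTER_CUBIC))
cv2.imwrite('pics/crop_p.png',cv2.resize(im[150:350,170:410],None,fx=3,fy=3,interpolation=cv2.INTER_CUBIC))
E
```

```text
red [375. 328.] [327.5 145.7] size [38.6 25.5] long-axis deg 43.9
red [301. 320.] [344.8 282.9] size [18.8 30.1] long-axis deg 128.7
red [332. 287.] [406.8 224.7] size [18.9 30.9] long-axis deg 109.3
red [369. 248.] [480.  150.3] size [20.6 31.8] long-axis deg 146.8
red [236. 173.] [633.9 408.3] size [15.6 85.3] long-axis deg 135.8
red [225. 162.] [655.7 429.4] size [15.4 85.3] long-axis deg 134.8
white [443. 462.] [77.4 24.5] size [ 34.1 129.1] long-axis deg 111.9
white [231. 355.] [281.5 417.9] size [38.  37.2] long-axis deg 89.0
white [151. 350.] [292.  557.1] size [204.3  55.5] long-axis deg 72.9
white [304. 263.] [453.9 276.8] size [36.7 53. ] long-axis deg 115.9
white [252. 255.] [471.4 378.8] size [41.7 59. ] long-axis deg 135.0
white [220. 231.] [519.6 441.5] size [39.5 56.9] long-axis deg 135.3
white [276. 230.] [520.1 331. ] size [40.8 58.9] long-axis deg 134.8
white [244. 207.] [568.1 393.6] size [39.7 57.4] long-axis deg 135.3
white [301. 206.] [568.3 282.7] size [41.1 59.3] long-axis deg 134.8
white [269. 183.] [615.4 344.9] size [40.  57.7] long-axis deg 135.5
blue [463. 166.] [628.9 -26.7] size [26.7 27.7] long-axis deg 176.9
```

View pics/crop_r.png

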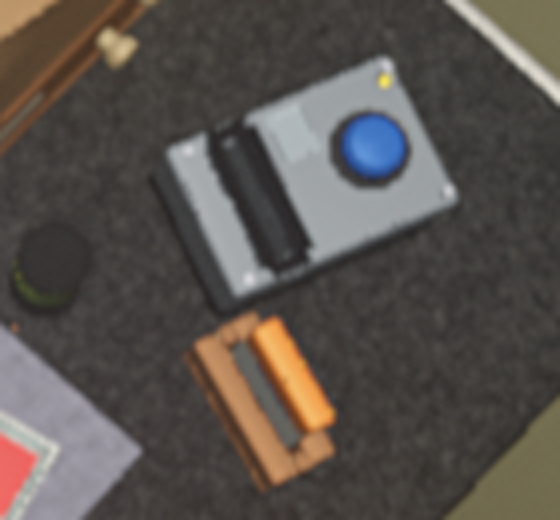

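View pics/crop_p.png

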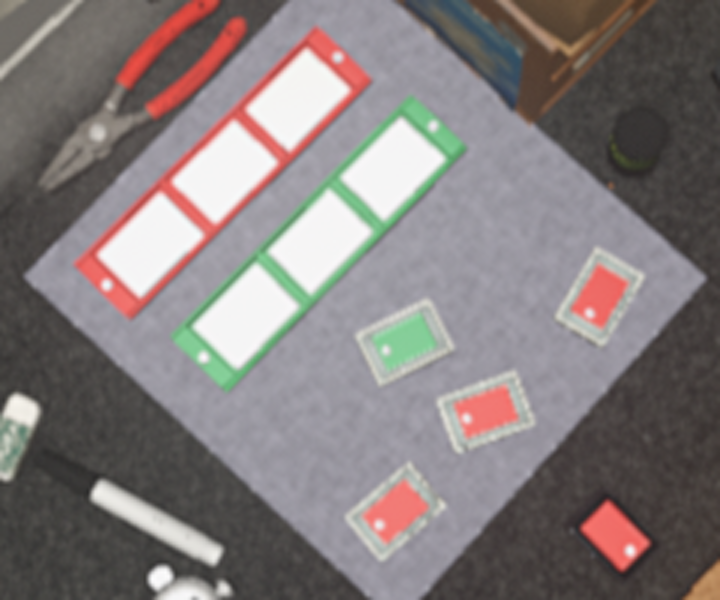

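The crop shows the card bar centred at about (292,373) in the first crop, with ends (265,325) and (322,425). The lips run from (228,130) to (292,262) and the key sits at (370,147). The second crop shows packs and nests as detected. I'll turn these into move numbers.

```bash
python3 - <<'E'
from h import *
def R(x,y): return (370+(x+.5)/4-.5,130+(y+.5)/4-.5)
def P(x,y): return (170+(x+.5)/3-.5,150+(y+.5)/3-.5)
f=lambda uv,z: (ray('top',uv,z)[:2]*1000).round(1)
for n,cs in dict(g=[(357,340),(430,301),(454,347),(381,384)],r2=[(437,401),(517,372),(536,422),(459,452)],r1=[(597,248),(643,275),(604,346),(556,314)],r3=[(346,516),(409,464),(445,508),(379,560)]).items():
    print(n,f(P(*np.mean(cs,0)),.017))
for n,p,z in (('bar',(292,373),.086),('barA',(265,325),.086),('barB',(322,425),.086),('key',(371,146),.06),('lipA',(229,130),.053),('lipB',(292,262),.053),('slot',(260,196),.053),('c1',(165,155),.046),('c2',(388,60),.046),('c3',(457,195),.046),('c4',(235,300),.046)): print(n,f(R(*p),z))
print('drawer', f((345,187),0), f((330,172),0.0),'pot',f((383,190),.058))
E
```

```text
g [451.3 275.8]
r2 [406.5 224.3]
r1 [480.  150.1]
r3 [344.2 283.9]
bar [515.   24.6]
barA [537.4  35.8]
barB [491.   12.2]
key [628.6 -25.5]
lipA [639.4  39.9]
lipB [574.5  13. ]
slot [606.8  26.6]
c1 [629.6  69.6]
c2 [675.7 -40.6]
c3 [608.1 -70.1]
c4 [558.1  39.2]
drawer [606.6 193.7] [637.9 223.1] pot [584.6 126.5]
```

Emit:
servo_tool(series=[[0.25, [2, -4, 0], -6], [0.25, [4, -8, 0], -12], [0.25, [6, -12, 0], -18], [0.25, [8, -16, -2], -24], [0.25, [10, -20, -4], -30], [0.25, [12, -24, -6], -33], [0.25, [14, -28, -8], -33], [0.25, [15, -31, -8], -33], [0.25, [15, -31, -8], -33], [0.25, [15, -31, -8], -33]], force=15)

```text
t: 1.1
ee_pos: [0.345, 0.2834, 0.1646]
orientation: [[0.626, -0.78, 0.0], [-0.78, -0.626, 0.0], [-0.0, -0.0, -1.0]]
ft_force: [-0.4, -0.6, 0.5]
finger_gap: 0.0545
grasp_force: 0.0
```

```bash
python3 - <<'E'
from h import *
s=bot.get_state(); print(s['t'],s['ee_pos'],s['joints'],s['ft_force'],np.degrees(np.arctan2(s['orientation'][1][1],s['orientation'][0][1])))
c=cams.get_calibration('wrist'); T=np.array(c['world_to_cam']); print('cam pos',-T[:3,:3].T@T[:3,3])
w=cams.capture('wrist'); sd=cams.capture('side')
for x,y in ((.3442,.2839),): print('r3 px',proj('wrist',np.array([x,y,.018])))
cv2.imwrite('pics/w1.png',np.vstack([cv2.resize(w,(400,300)),cv2.resize(sd,(400,300))]))
E
```

```text
1.1 [0.3449719  0.28343283 0.16456788] [ 1.05385793e+00  1.63391626e-01 -5.28039251e-01  8.30104933e-05
 -8.79135257e-01 -3.77262866e-01] [-0.36879854 -0.60585372  0.49104131] -141.2309254680903
cam pos [0.39550434 0.22275238 0.30532967]
r3 px [330.67027559 232.51608556]
```

View pics/w1.png

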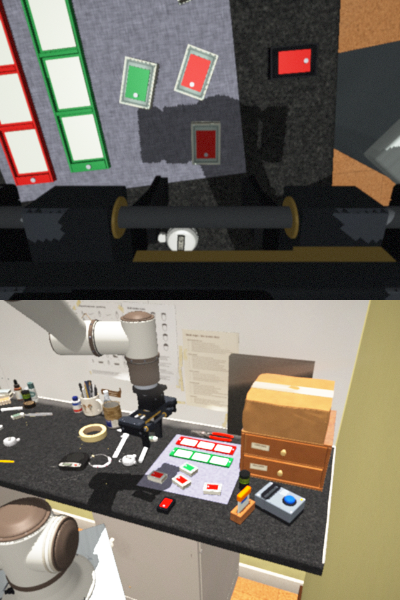

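The wrist view shows the pack at (330,229), within 4 px of the prediction and aligned with the fingers. The wide side of the body lies along the closing axis. Next I descend and grip.

Emit:
servo_tool(series=[[0.25, [0, 0, -5], 0], [0.25, [0, 0, -9], 0], [0.25, [0, 0, -12], 0], [0.25, [0, 0, -13.2], 0], [0.25, [0, 0, -13.2], 0], [-0.5, [0, 0, -13.2], 0], [-0.5, [0, 0, -13.2], 0], [-0.5, [0, 0, -13.2], 0], [-0.5, [0, 0, -10], 0], [-0.5, [0, 0, -6], 0]])

```text
t: 2.2
ee_pos: [0.344, 0.2829, 0.1048]
orientation: [[0.627, -0.779, -0.002], [-0.779, -0.627, -0.003], [0.001, 0.003, -1.0]]
ft_force: [0.5, 0.6, 0.2]
finger_gap: 0.0373
grasp_force: 15.0
```

Emit:
servo_tool(series=[[-0.5, [3.5, 3.2, 0], 3], [-0.5, [7, 6.4, 0], 6.4], [-0.5, [10.5, 9.6, 0], 6.4], [-0.5, [14, 12.8, 0], 6.4], [-0.5, [17.55, 15.85, 0], 6.4], [-0.5, [17.55, 15.85, 0], 6.4], [-0.5, [17.55, 15.85, -3], 6.4], [-0.5, [17.55, 15.85, -5.5], 6.4], [-0.5, [17.55, 15.85, -6], 6.4], [-0.5, [17.55, 15.85, -6], 6.4]])

```text
t: 3.2
ee_pos: [0.5197, 0.4418, 0.0444]
orientation: [[0.71, -0.704, -0.001], [-0.704, -0.71, -0.001], [0.0, 0.002, -1.0]]
ft_force: [-0.1, -0.1, 0.2]
finger_gap: 0.037
grasp_force: 15.0
```

Emit:
servo_tool(series=[[-0.5, [0, 0, -0.5], 0], [-0.5, [0, 0, -0.9], 0], [-0.5, [0, 0, -0.9], 0], [0.25, [0, 0, -0.9], 0], [0.25, [0, 0, -0.9], 0], [0.25, [0, 0, -0.9], 0], [0.25, [0, 0, 2], 0], [0.25, [0, 0, 6], 0], [0.25, [0, 0, 10], 0], [0.25, [0, 0, 10], 0]])

```text
t: 4.2
ee_pos: [0.523, 0.4451, 0.1522]
orientation: [[0.711, -0.703, 0.01], [-0.703, -0.711, 0.01], [0.0, -0.014, -1.0]]
ft_force: [0.4, 0.2, -0.4]
finger_gap: 0.0545
grasp_force: 0.0
```

```bash
cat > look.py <<'E'
from h import *
import sys
im=cams.capture('top'); s=bot.get_state(); cv2.imwrite(sys.argv[1],im)
hsv=cv2.cvtColor(im,cv2.COLOR_BGR2HSV);H,S,V=cv2.split(hsv)
red=(((H<8)|(H>172))&(S>130)&(V>70)); green=((H>50)&(H<85)&(S>120)&(V>50))
for nm,m in (('red',red),('green',green)):
    m=m.astype(np.uint8)*255; m[:100]=0
    for c in cv2.findContours(m,cv2.RETR_EXTERNAL,cv2.CHAIN_APPROX_NONE)[0]:
        if not 80<cv2.contourArea(c)<900: continue
        w=np.array([ray('top',p[0],.018)[:2] for p in c])*1000
        r=cv2.minAreaRect(w.astype(np.float32)); b=cv2.boxPoints(r); e1=b[1]-b[0]; e2=b[2]-b[1]
        L=e1 if np.hypot(*e1)>np.hypot(*e2) else e2
        if max(r[1])<50: print(nm,np.round(r[0],1),np.round(r[1],1),'long',round(np.degrees(np.arctan2(L[1],L[0]))%180,1))
print('t',round(s['t'],2),'tcp',(np.array(s['ee_pos'])*1000).round(1),'close',round(np.degrees(np.arctan2(s['orientation'][1][1],s['orientation'][0][1]))%180,1),'j',np.round(s['joints'],2),'f',np.round(s['ft_force'],1),'gap',round(s['finger_gap'],4))
E
python3 look.py pics/t2.png
```

```text
red [327.7 145.6] [39.  27.4] long 41.5
red [407. 225.] [19.6 31.8] long 109.6
red [479.7 150.3] [21.1 32.3] long 147.8
t 4.25 tcp [521.5 443.8 148.7] close 45.3 j [ 0.94  0.55  0.04  0.   -1.05 -0.15] f [ 0.2  0.5 -0.9] gap 0.0547
```

Emit:
servo_tool(series=[[0.25, [-2, -4, 0], -5], [0.25, [-4, -8, 0], -10], [0.25, [-6, -12, 0], -16], [0.25, [-8, -16, 0], -21], [0.25, [-10, -20, 0], -26], [0.25, [-11.35, -21.75, -2], -26], [0.25, [-11.35, -21.75, -6], -26], [0.25, [-11.35, -21.75, -8], -26], [0.25, [-11.35, -21.75, -8], -26], [0.25, [-11.35, -21.75, -8], -26]])

```text
t: 5.25
ee_pos: [0.4066, 0.2248, 0.0643]
orientation: [[0.33, -0.944, -0.001], [-0.944, -0.33, -0.001], [0.001, 0.001, -1.0]]
ft_force: [-0.5, -0.3, -0.0]
finger_gap: 0.0541
grasp_force: 0.0
```

```bash
python3 look.py pics/t3.png
```

```text
red [327.1 145.2] [37.7 27. ] long 41.4
red [523.1 444. ] [20.8 32.3] long 135.4
t 5.3 tcp [407.1 225.3  65. ] close 19.3 j [ 0.86  0.34 -0.6   0.   -0.62 -0.52] f [1.1 0.1 1. ] gap 0.0547
```

Emit:
servo_tool(series=[[0.25, [0, 0, -2], 0], [0.25, [0, 0, -3.3], 0], [0.25, [0, 0, -3.3], 0], [-0.5, [0, 0, -3.3], 0], [-0.5, [0, 0, -3.3], 0], [-0.5, [0, 0, -3.3], 0], [-0.5, [0, 0, -1], 0], [-0.5, [0, 0, 2], 0], [-0.5, [0, 0, 4], 0], [-0.5, [0, 0, 4], 0]])

```text
t: 6.3
ee_pos: [0.4082, 0.2264, 0.1078]
orientation: [[0.33, -0.944, 0.006], [-0.944, -0.33, 0.006], [-0.003, -0.007, -1.0]]
ft_force: [0.1, 0.5, 0.1]
finger_gap: 0.0372
grasp_force: 15.0
```

```bash
python3 look.py pics/t4.png; python3 -c "
import cv2;im=cv2.imread('pics/t4.png');cv2.imwrite('pics/t4c.png',cv2.resize(im[150:350,170:410],None,fx=3,fy=3,interpolation=cv2.INTER_CUBIC))"
```

```text
red [322.3 141.5] [25.  26.8] long 133.9
red [523.1 444. ] [20.8 32.3] long 135.4
t 6.35 tcp [407.2 225.6 106.1] close 19.2 j [ 0.86  0.28 -0.56 -0.   -0.73 -0.52] f [-1.1  0.8 -0.8] gap 0.0374
```

View pics/t4c.png

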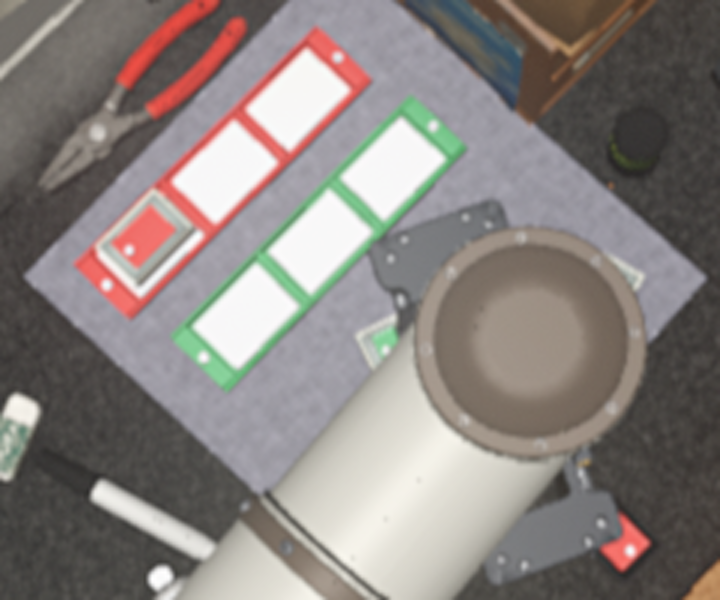

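The first pack lies flat in its nest, about 3 mm towards the far wall. I'll bias the next placements by about -2 mm.

Emit:
servo_tool(series=[[-0.5, [3, 3.1, 0], 6], [-0.5, [6, 6.2, 0], 12], [-0.5, [9, 9.4, 0], 19], [-0.5, [12, 12.5, 0], 26], [-0.5, [14.5, 15.2, 0], 26], [-0.5, [15.95, 16.7, 0], 26], [-0.5, [15.95, 16.7, -2], 26], [-0.5, [15.95, 16.7, -5], 26], [-0.5, [15.95, 16.7, -6], 26], [-0.5, [15.95, 16.7, -6], 26]])

```text
t: 7.35
ee_pos: [0.5648, 0.3905, 0.0413]
orientation: [[0.71, -0.704, -0.004], [-0.704, -0.71, -0.005], [0.0, 0.006, -1.0]]
ft_force: [0.3, -0.6, -1.2]
finger_gap: 0.0369
grasp_force: 15.0
```

Emit:
servo_tool(series=[[-0.5, [0, 0, -0.5], 0], [-0.5, [0, 0, -0.9], 0], [-0.5, [0, 0, -0.9], 0], [0.25, [0, 0, -0.9], 0], [0.25, [0, 0, -0.9], 0], [0.25, [0, 0, -0.9], 0], [0.25, [0, 0, 0], 0], [0.25, [0, 0, 2], 0], [0.25, [0, 0, 5], 0], [0.25, [0, 0, 7], 0]])

```text
t: 8.35
ee_pos: [0.567, 0.3924, 0.1175]
orientation: [[0.711, -0.704, 0.003], [-0.704, -0.711, 0.002], [0.001, -0.003, -1.0]]
ft_force: [0.6, 0.7, -0.1]
finger_gap: 0.0541
grasp_force: 0.0
```

Emit:
servo_tool(series=[[0.25, [-1.5, -4, 0], 3], [0.25, [-3, -8, 0], 6], [0.25, [-4.5, -12.5, 0], 9], [0.25, [-6, -17, 0], 12], [0.25, [-7.5, -21, 0], 12], [0.25, [-8.65, -24.2, 0], 12], [0.25, [-8.65, -24.2, -2], 12], [0.25, [-8.65, -24.2, -4], 12], [0.25, [-8.65, -24.2, -4], 12], [0.25, [-8.65, -24.2, -4], 12]])

```text
t: 9.35
ee_pos: [0.4801, 0.1501, 0.0753]
orientation: [[0.841, -0.541, 0.001], [-0.541, -0.841, 0.0], [0.001, -0.0, -1.0]]
ft_force: [0.7, -0.5, 0.1]
finger_gap: 0.0541
grasp_force: 0.0
```

```bash
python3 look.py pics/t5.png; python3 - <<'E'
from h import *
cv2.imwrite('pics/w5.png',cams.capture('wrist'))
print(proj('wrist',np.array([.480,.1502,.018])))
E
```

```text
t 9.4 tcp [480.5 150.4  75.6] close 57.3 j [ 0.63  0.38 -0.5   0.   -0.69  0.37] f [ 0.1 -0.1  0.8] gap 0.0545
[330.68217668 276.37382247]
```

View pics/w5.png

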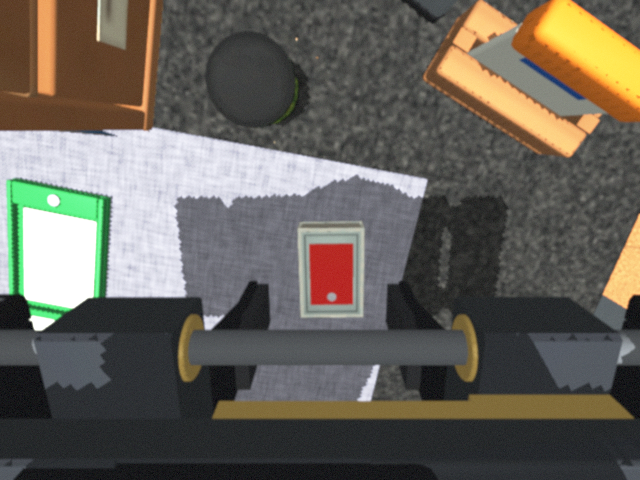

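The pack tag is at (331,272), right where predicted and aligned. Next I grip it with a descent of 4.3 cm.

Emit:
servo_tool(series=[[0.25, [0, 0, -2], 0], [0.25, [0, 0, -4], 0], [0.25, [0, 0, -4.3], 0], [0.25, [0, 0, -4.3], 0], [-0.5, [0, 0, -4.3], 0], [-0.5, [0, 0, -4.3], 0], [-0.5, [0, 0, -4.3], 0], [-0.5, [0, 0, -2], 0], [-0.5, [0, 0, 1], 0], [-0.5, [0, 0, 3], 0]])

```text
t: 10.45
ee_pos: [0.4803, 0.1502, 0.1066]
orientation: [[0.841, -0.541, 0.002], [-0.541, -0.841, 0.001], [0.001, -0.002, -1.0]]
ft_force: [0.7, 0.2, -0.1]
finger_gap: 0.0369
grasp_force: 15.0
```

```bash
python3 look.py pics/t6.png
```

```text
t 10.5 tcp [482.  151.1 109.5] close 57.3 j [ 0.63  0.33 -0.47  0.   -0.77  0.37] f [ 1.  -0.3  1.4] gap 0.037
```

Emit:
servo_tool(series=[[-0.5, [0, 4, 0.5], -3], [-0.5, [0.5, 8, 0.5], -6], [-0.5, [2, 12, 0.5], -9], [-0.5, [5, 15, 0.5], -12], [-0.5, [9, 17.5, 0.5], -12], [-0.5, [12, 19, 0.5], -12], [-0.5, [13.4, 19.35, 0.5], -12], [-0.5, [13.4, 19.35, -3], -12], [-0.5, [13.4, 19.35, -6], -12], [-0.5, [13.4, 19.35, -6], -12]])

```text
t: 11.5
ee_pos: [0.6118, 0.342, 0.0396]
orientation: [[0.709, -0.705, -0.006], [-0.705, -0.709, -0.004], [-0.001, 0.007, -1.0]]
ft_force: [-0.4, 0.2, -0.8]
finger_gap: 0.037
grasp_force: 15.0
```

```bash
python3 look.py pics/t7.png
```

```text
red [327.6 145.7] [38.5 25.5] long 43.9
red [568.1 393.3] [21.  31.7] long 134.0
t 11.55 tcp [612.8 342.5  42.4] close 45.2 j [ 0.74  0.69 -0.    0.   -0.88  0.05] f [ 0.2 -0.6 -0.2] gap 0.0375
```

Emit:
servo_tool(series=[[-0.5, [0, 0, -0.5], 0], [-0.5, [0, 0, -0.9], 0], [-0.5, [0, 0, -0.9], 0], [0.25, [0, 0, -0.9], 0], [0.25, [0, 0, -0.9], 0], [0.25, [0, 0, -0.9], 0], [0.25, [0, 0, 0], 0], [0.25, [0, 0, 2], 0], [0.25, [0, 0, 5], 0], [0.25, [0, 0, 8], 0]])

```text
t: 12.55
ee_pos: [0.6136, 0.3433, 0.126]
orientation: [[0.71, -0.704, -0.0], [-0.704, -0.71, -0.0], [0.0, 0.0, -1.0]]
ft_force: [0.2, 0.1, 0.1]
finger_gap: 0.0542
grasp_force: 0.0
```

```bash
python3 look.py pics/t8.png
```

```text
red [327.2 146. ] [38.3 26.8] long 43.3
red [568.4 393.6] [21.  32.1] long 135.4
t 12.6 tcp [616.5 345.  133. ] close 45.3 j [ 0.74  0.6   0.08  0.   -1.04  0.05] f [1.  0.6 4.5] gap 0.0544
```

Emit:
servo_tool(series=[[0.25, [-4, -1.7, 0], -5], [0.25, [-8, -3.4, 0], -11], [0.25, [-12, -5, 0], -16], [0.25, [-16.2, -6.75, 0], -19], [0.25, [-16.2, -6.75, -1], -19], [0.25, [-16.2, -6.75, -3], -19], [0.25, [-16.2, -6.75, -5], -19], [0.25, [-16.2, -6.75, -5], -19], [0.25, [-16.2, -6.75, -5], -19], [0.25, [-16.2, -6.75, -5], -19]])

```text
t: 13.6
ee_pos: [0.4526, 0.2766, 0.0756]
orientation: [[0.443, -0.897, 0.002], [-0.897, -0.443, 0.002], [-0.001, -0.002, -1.0]]
ft_force: [0.2, 0.3, -0.4]
finger_gap: 0.0544
grasp_force: 0.0
```

```bash
python3 look.py pics/t9.png; python3 - <<'E'
from h import *
cal=cams.get_calibration('wrist'); im=cams.capture('wrist'); cv2.imwrite('pics/w9.png',im)
print(proj('wrist',np.array([.4515,.276,.018])))
H,S,V=cv2.split(cv2.cvtColor(im,cv2.COLOR_BGR2HSV)); m=((H>45)&(H<90)&(S>100)&(V>40)).astype(np.uint8)*255
for c in cv2.findContours(m,cv2.RETR_EXTERNAL,cv2.CHAIN_APPROX_NONE)[0]:
    if cv2.contourArea(c)<1000: continue
    w=np.array([ray('wrist',p[0],.018,cal)[:2] for p in c])*1000; print(cv2.minAreaRect(c),cv2.minAreaRect(w.astype(np.float32)))
E
```

```text
red [327.7 145.6] [38.3 27.9] long 43.1
t 13.65 tcp [452.5 276.6  75.7] close 26.3 j [ 0.85  0.41 -0.44  0.   -0.72 -0.4 ] f [0.2 0.5 0.7] gap 0.0545
[332.16533871 274.62906374]
((330.0, 271.5), (59.0, 42.0), 90.0) ((453.49462890625, 275.4443054199219), (23.308860778808594, 35.22871780395508), 25.938222885131836)
((145.10812377929688, 213.6025390625), (242.45074462890625, 100.82083129882812), 65.79072570800781) ((552.0497436523438, 291.0596008300781), (52.48575973510742, 122.3990478515625), 45.13287353515625)
```

Emit:
servo_tool(series=[[0.25, [0, -0.1, -2], 0], [0.25, [0, -0.1, -4], 0], [0.25, [0, -0.1, -4.35], 0], [0.25, [0, -0.1, -4.35], 0], [-0.5, [0, -0.1, -4.35], 0], [-0.5, [0, -0.1, -4.35], 0], [-0.5, [0, -0.1, -4.35], 0], [-0.5, [0, -0.1, -2], 0], [-0.5, [0, -0.1, 1], 0], [-0.5, [0, -0.1, 2], 0]])

```text
t: 14.7
ee_pos: [0.453, 0.2761, 0.0976]
orientation: [[0.443, -0.897, 0.004], [-0.897, -0.443, 0.004], [-0.002, -0.006, -1.0]]
ft_force: [0.7, 0.2, -0.2]
finger_gap: 0.0375
grasp_force: 15.0
```

Emit:
servo_tool(series=[[-0.5, [2, 1.5, 0], 6], [-0.5, [4, 3, 0], 12], [-0.5, [6.6, 5.4, 0], 19], [-0.5, [6.6, 5.4, 0], 19], [-0.5, [6.6, 5.4, -2], 19], [-0.5, [6.6, 5.4, -4], 19], [-0.5, [6.6, 5.4, -5], 19], [-0.5, [6.6, 5.4, -5], 19], [-0.5, [6.6, 5.4, -5], 19], [-0.5, [6.6, 5.4, -5], 19]])

```text
t: 15.7
ee_pos: [0.5182, 0.3294, 0.0457]
orientation: [[0.71, -0.704, 0.002], [-0.704, -0.71, 0.001], [0.0, -0.002, -1.0]]
ft_force: [0.4, 0.7, -0.5]
finger_gap: 0.0367
grasp_force: 15.0
```

Emit:
servo_tool(series=[[-0.5, [0, 0, -0.5], 0], [-0.5, [0, 0, -1], 0], [-0.5, [0, 0, -1], 0], [0.25, [0, 0, -1], 0], [0.25, [0, 0, -1], 0], [0.25, [0, 0, -1], 0], [0.25, [0, 0, 0], 0], [0.25, [0, 0, 3], 0], [0.25, [0, 0, 7], 0], [0.25, [0, 0, 11], 0]])

```text
t: 16.7
ee_pos: [0.5175, 0.3286, 0.1563]
orientation: [[0.71, -0.704, -0.0], [-0.704, -0.71, -0.001], [0.0, 0.001, -1.0]]
ft_force: [1.1, 1.0, 0.1]
finger_gap: 0.0546
grasp_force: 0.0
```

Emit:
servo_tool(series=[[0.25, [-3.5, -3.5, 0], 0], [0.25, [-7, -7, 0], 8], [0.25, [-9, -11, 0], 16], [0.25, [-10, -15.5, 0], 24], [0.25, [-9, -19.5, 0], 32], [0.25, [-7, -23, 0], 40], [0.25, [-4, -26, 0], 48], [0.25, [-2, -28, 0], 56], [0.25, [-2, -29.5, 0], 64], [0.25, [-2, -30, 0], 72]])

```text
t: 17.7
ee_pos: [0.4981, 0.0273, 0.1551]
orientation: [[0.888, 0.461, 0.0], [0.461, -0.888, 0.0], [0.0, 0.0, -1.0]]
ft_force: [-0.1, -0.2, -1.6]
finger_gap: 0.0543
grasp_force: 0.0
```

```bash
python3 look.py pics/t10.png; python3 - <<'E'
from h import *
w=cams.capture('wrist'); t=cv2.imread('pics/t10.png')
cv2.imwrite('pics/w10full.png',w)
for n,p in dict(barA=(.5374,.0358,.086),barB=(.491,.0122,.086),slot=(.6068,.0266,.053),key=(.6287,-.026,.06)).items(): print(n,proj('wrist',np.array(p)))
cv2.imwrite('pics/w10.png',np.hstack([w[:,:],]));
cv2.imwrite('pics/t10c.png',cv2.resize(t[150:350,170:410],None,fx=3,fy=3,interpolation=cv2.INTER_CUBIC))
E
```

```text
red [327.6 146.6] [37.2 24.1] long 43.9
t 17.75 tcp [497.7  27.3 155.1] close 117.7 j [ 0.38  0.26 -0.42  0.   -0.89  1.67] f [-0.3 -1.1  0. ] gap 0.0544
barA [346.69230434 203.96586164]
barB [345.08838572 290.03090539]
slot [412.16046857  98.50703961]
key [511.52366922 105.95109041]
```

View pics/w10.png

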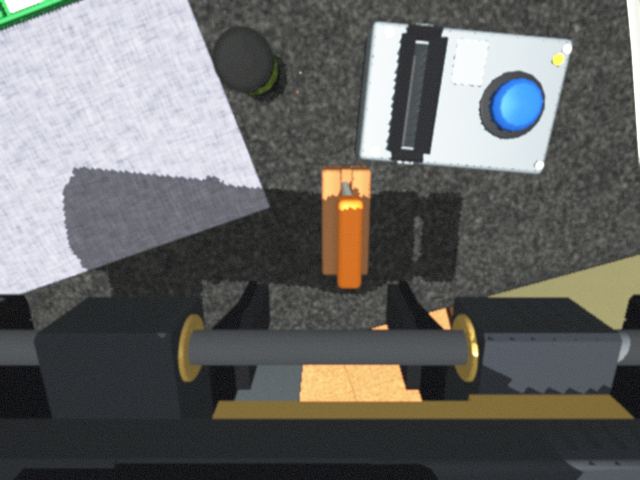

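View pics/t10c.png

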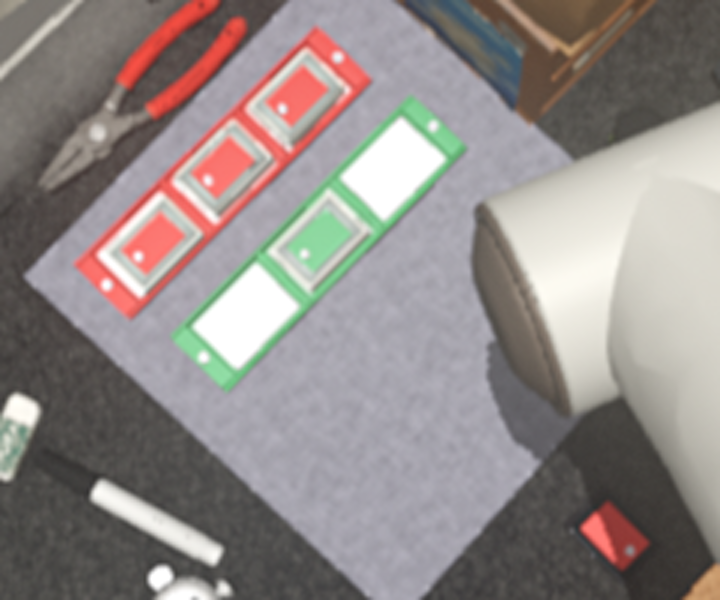

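All four packs lie flat in their nests. In the wrist view the bar runs from (348,288) to (351,200), the slot lips from (427,26) to (406,160), and the key is at (517,104). I'll convert these.

```bash
python3 - <<'E'
from h import *
im=cv2.imread('pics/w10full.png')
# calibration at same pose (arm unmoved)
f=lambda u,z:(ray('wrist',u,z)[:2]*1000).round(1)
A,B=f((351,200),.086),f((348,288),.086); print('bar',A,B,(A+B)/2,np.degrees(np.arctan2(*(A-B)[::-1])))
for nm,a,b,z in (('lips',(425.5,27),(406.5,160),.053),('slot',(422,38),(409,152),.046),('readertop L',(373,24),(360,157),.046),('readertop R',(571,40),(541,172),.046)):
    A,B=f(a,z),f(b,z); print(nm,A,B,(A+B)/2,np.degrees(np.arctan2(*(A-B)[::-1])))
print('key',f((518,104),.06))
a=im[10:180,340:580]; b=im[160:300,300:400]
cv2.imwrite('pics/w10r.png',cv2.resize(a,None,fx=3,fy=3,interpolation=cv2.INTER_CUBIC))
E
```

```text
bar [540.5  34.7] [493.   11.3] [516.75  23.  ] 26.226313184063414
lips [643.2  39.5] [574.1  11.2] [608.65  25.35] 22.27162044778068
slot [639.4  37.6] [579.3  10.9] [609.35  24.25] 23.953642937978234
readertop L [632.6  66.9] [562.3  37.2] [597.45  52.05] 22.902847547365536
readertop R [678.7 -41.3] [607.6 -71.7] [643.15 -56.5 ] 23.149944083230896
key [631.3 -28.7]
```

View pics/w10r.png

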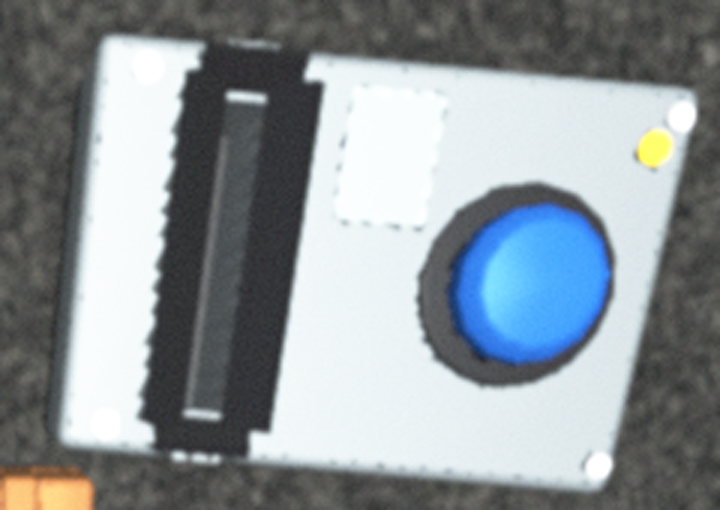

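Emit:
servo_tool(series=[[0.25, [1, -0.2, 0], -1], [0.25, [1.85, -0.35, 0], -1], [0.25, [1.85, -0.35, -3], -1], [0.25, [1.85, -0.35, -6], -1], [0.25, [1.85, -0.35, -7.6], -1], [0.25, [1.85, -0.35, -7.6], -1], [-1, [1.85, -0.35, -7.6], -1], [-1, [1.85, -0.35, -7.6], -1], [-1, [1.85, -0.35, -7.6], -1], [-1, [1.85, -0.35, -7.6], -1]], force=20)

```text
t: 18.8
ee_pos: [0.5167, 0.0256, 0.0795]
orientation: [[0.897, 0.442, 0.002], [0.442, -0.897, 0.001], [0.002, 0.0, -1.0]]
ft_force: [0.7, 0.2, 0.4]
finger_gap: 0.0305
grasp_force: 0.0
```

Emit:
servo_tool(series=[[-1, [0, 0, 0], 0], [-1, [0, 0, 0], 0], [-1, [0, 0, 0], 0], [-1, [0, 0, 0], 0], [-1, [0, 0, 0.5], 0], [-1, [0, 0, 2], 0], [-1, [0, 0, 4], 0], [-1, [0, 0, 6.5], 0], [-1, [0, 0, 6.5], 0], [-1, [0, 0, 6.5], 0]])

```text
t: 19.8
ee_pos: [0.516, 0.0256, 0.1438]
orientation: [[0.897, 0.442, 0.001], [0.442, -0.897, 0.001], [0.001, -0.0, -1.0]]
ft_force: [0.3, -0.4, -0.5]
finger_gap: 0.0135
grasp_force: 20.0
```

```bash
python3 look.py pics/t11.png; python3 - <<'E'
from h import *
w=cams.capture('wrist'); sd=cams.capture('side'); cv2.imwrite('pics/w11.png',w)
cv2.imwrite('pics/m11.png',np.hstack([cv2.resize(sd[230:380,330:530],(600,450),interpolation=cv2.INTER_CUBIC)]))
E
```

```text
red [326.8 146.5] [38.3 25.5] long 43.3
t 19.85 tcp [515.5  25.3 143.1] close 116.2 j [ 0.36  0.3  -0.4  -0.   -0.87  1.67] f [ 0.3  0.3 -1.2] gap 0.0139
```

View pics/m11.png

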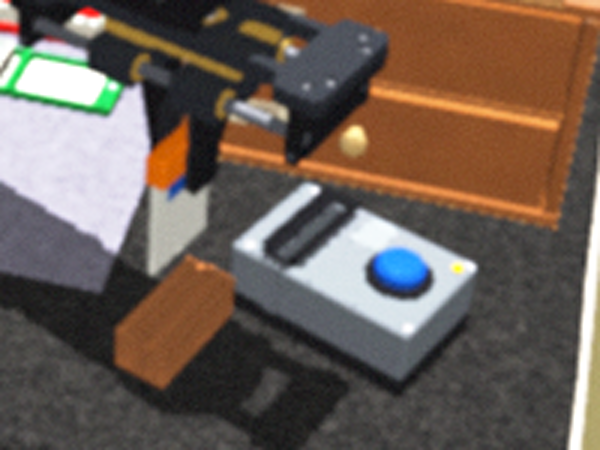

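Emit:
servo_tool(series=[[-1, [3, 0, 0.7], -3.2], [-1, [6, 0, 0.7], -3.2], [-1, [8, 0, 0.7], -3.2], [-1, [9.25, 0, 0.7], -3.2], [-1, [9.25, 0, 0.7], -3.2], [-1, [9.25, 0, 0.7], -3.2], [-1, [9.25, 0, 0.7], -3.2], [-1, [9.25, 0, 0.7], -3.2], [-1, [9.25, 0, 0.7], -3.2], [-1, [9.25, 0, 0.7], -3.2]])

```text
t: 20.95
ee_pos: [0.6084, 0.0254, 0.1508]
orientation: [[0.92, 0.392, 0.0], [0.392, -0.92, 0.0], [0.0, -0.0, -1.0]]
ft_force: [-0.2, 0.1, -0.5]
finger_gap: 0.0135
grasp_force: 20.0
```

```bash
python3 look.py pics/t12.png; python3 - <<'E'
from h import *
sd=cams.capture('side')
s=bot.get_state(); p=np.array(s['ee_pos']); print(p)
cv2.imwrite('pics/m12.png',cv2.resize(sd[250:380,370:510],(760,706))[:600])
E
```

```text
red [327.7 145.5] [38.3 28.1] long 43.3
t 21.0 tcp [608.5  25.4 150.8] close 113.1 j [ 0.31  0.44 -0.16 -0.   -0.97  1.67] f [-0.3  0.4 -0.3] gap 0.014
[0.60855019 0.02544799 0.15075103]
```

View pics/m12.png

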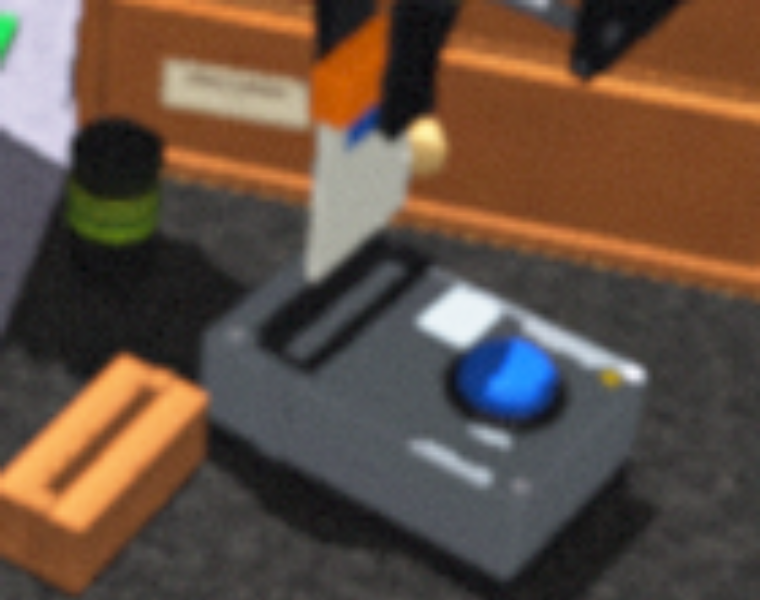

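Emit:
servo_tool(series=[[-1, [0, 0, -1], 0], [-1, [0, 0, -2], 0], [-1, [0, 0, -2.4], 0], [-1, [0, 0, -2.8], 0], [-1, [0, 0, -3.1], 0], [-1, [0, 0, -3.4], 0], [-1, [0, 0, -3.7], 0], [-1, [0, 0, -4], 0], [-1, [0, 0, -4], 0], [-1, [0, 0, -4], 0]])

```text
t: 22.05
ee_pos: [0.6087, 0.0253, 0.1106]
orientation: [[0.92, 0.391, 0.0], [0.391, -0.92, -0.0], [0.0, 0.0, -1.0]]
ft_force: [0.7, 1.0, 0.1]
finger_gap: 0.0137
grasp_force: 20.0
```

Emit:
servo_tool(series=[[-1, [0, 0, -0.4], 0], [-1, [0, 0, -0.8], 0], [-1, [0, 0, -1.2], 0], [-1, [0, 0, -1.6], 0], [-1, [0, 0, -2], 0], [-1, [0, 0, -2.3], 0], [-1, [0, 0, -2.5], 0], [-1, [0, 0, -2.7], 0], [-1, [0, 0, -2.8], 0], [-1, [0, 0, -2.8], 0]])

```text
t: 23.05
ee_pos: [0.6088, 0.0254, 0.0829]
orientation: [[0.92, 0.392, 0.0], [0.392, -0.92, -0.0], [0.0, 0.0, -1.0]]
ft_force: [0.1, -1.0, 0.4]
finger_gap: 0.0138
grasp_force: 20.0
```

Emit:
servo_tool(series=[[-1, [0, 0, -0.05], 0], [-1, [0, 0, -0.1], 0], [-1, [0, 0, -0.15], 0], [-1, [0, 0, -0.2], 0], [-1, [0, 0, -0.2], 0], [-1, [0, 0, -0.2], 0], [-1, [0, 0, -0.2], 0], [-1, [0, 0, -0.2], 0], [-1, [0, 0, -0.2], 0], [-1, [0, 0, -0.2], 0]])

```text
t: 24.05
ee_pos: [0.6092, 0.025, 0.0827]
orientation: [[0.92, 0.392, 0.002], [0.392, -0.92, -0.001], [0.001, 0.001, -1.0]]
ft_force: [-3.2, -0.8, 10.1]
finger_gap: 0.014
grasp_force: 20.0
```

Emit:
servo_tool(series=[[-0.4, [0, 0, 0], 0], [-0.4, [0, 0, 0], 0], [-0.4, [0, 0, 0], 0], [-0.4, [0, 0, 0], 0], [-0.4, [0, 0, 0.5], 0], [-0.4, [0, 0, 2], 0], [-0.4, [0, 0, 5], 0], [-1, [0, 0, 8], 0], [-1, [1, -2.5, 8], 0], [-1, [2.1, -5.2, 8], 0]])

```text
t: 25.05
ee_pos: [0.6305, -0.0262, 0.1626]
orientation: [[0.919, 0.394, 0.003], [0.394, -0.919, 0.001], [0.003, 0.001, -1.0]]
ft_force: [-0.8, -0.0, -0.2]
finger_gap: 0.0095
grasp_force: 0.0
```

```bash
python3 look.py pics/t13.png; python3 - <<'E'
from h import *
sd=cams.capture('side'); w=cams.capture('wrist')
print('key px',proj('wrist',np.array([.630,-.027,.06])), 'bar top side px', proj('side',np.array([.6085,.0255,.090])))
cv2.imwrite('pics/m13.png',np.hstack([cv2.resize(w,(400,300)),cv2.resize(sd[230:380,330:530],(400,300))]))
E
```

```text
red [327.7 145.6] [38.3 27.9] long 43.1
t 25.1 tcp [631.5 -30.2 161.6] close 112.9 j [ 0.21  0.46 -0.09  0.   -1.02  1.76] f [ 2.7 -1.3  0.6] gap 0.0061
key px [325.91930338 251.81475676] bar top side px [436.71046473 286.99946487]
```

View pics/m13.png

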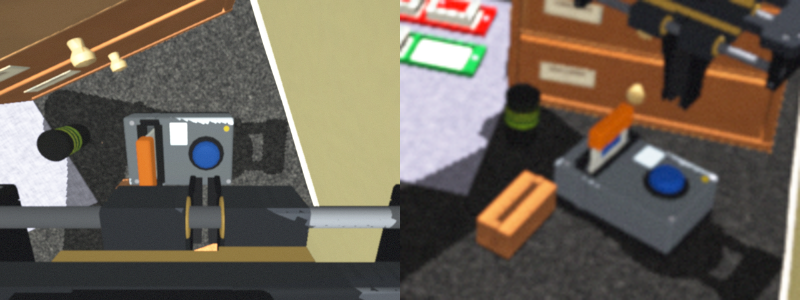

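The card is upright and seated, with the key up at (330,245) in the full wrist view. I'll check the packs numerically before pressing.

```bash
python3 - <<'E'
from h import *
im=cv2.imread('pics/t13.png'); H,S,V=cv2.split(cv2.cvtColor(im,cv2.COLOR_BGR2HSV))
for n,m in (('red',((H<8)|(H>172))&(S>130)&(V>70)),('green',(H>50)&(H<85)&(S>120)&(V>50))):
    k,l,st,ce=cv2.connectedComponentsWithStats(m.astype(np.uint8))
    for i in range(1,k):
        if st[i,4]>120: print(n,st[i,4],(ray('top',ce[i],.02)[:2]*1000).round(1))
print(bot.get_state()['ee_pos'])
E
```

```text
red 294 [655.  429.3]
red 292 [632.5 408.1]
red 707 [565.8 389.2]
red 158 [615.1 343.6]
red 162 [568.3 391.7]
red 158 [519.  436.3]
red 284 [328.4 146.6]
[ 0.62989056 -0.02780625  0.16053435]
```

```bash
python3 - <<'E'
from h import *
for f in ('t10','t13'):
    im=cv2.imread(f'pics/{f}.png'); H,S,V=cv2.split(cv2.cvtColor(im,cv2.COLOR_BGR2HSV))
    for n,m in (('red',((H<8)|(H>172))&(S>130)&(V>70)),('green',(H>40)&(H<95)&(S>80)&(V>50))):
        k,l,st,ce=cv2.connectedComponentsWithStats(m.astype(np.uint8))
        for i in range(1,k):
            if st[i,4]>100: print(f,n,st[i,4],(ray('top',ce[i],.02)[:2]*1000).round(1))
im=cv2.imread('pics/t13.png'); cv2.imwrite('pics/t13c.png',cv2.resize(im[150:350,170:410],None,fx=3,fy=3,interpolation=cv2.INTER_CUBIC))
E
```

```text
t10 red 291 [654.9 429.3]
t10 red 290 [632.5 408. ]
t10 red 686 [565.7 389.4]
t10 red 155 [615.1 343.7]
t10 red 159 [568.4 391.7]
t10 red 156 [519.  436.2]
t10 red 253 [328.  147.3]
t10 green 717 [516.8 329.7]
t10 green 167 [519.3 329.5]
t13 red 294 [655.  429.3]
t13 red 292 [632.5 408.1]
t13 red 707 [565.8 389.2]
t13 red 158 [615.1 343.6]
t13 red 162 [568.3 391.7]
t13 red 158 [519.  436.3]
t13 red 284 [328.4 146.6]
t13 green 762 [517.3 328.9]
t13 green 169 [519.3 329.7]
```

View pics/t13c.png

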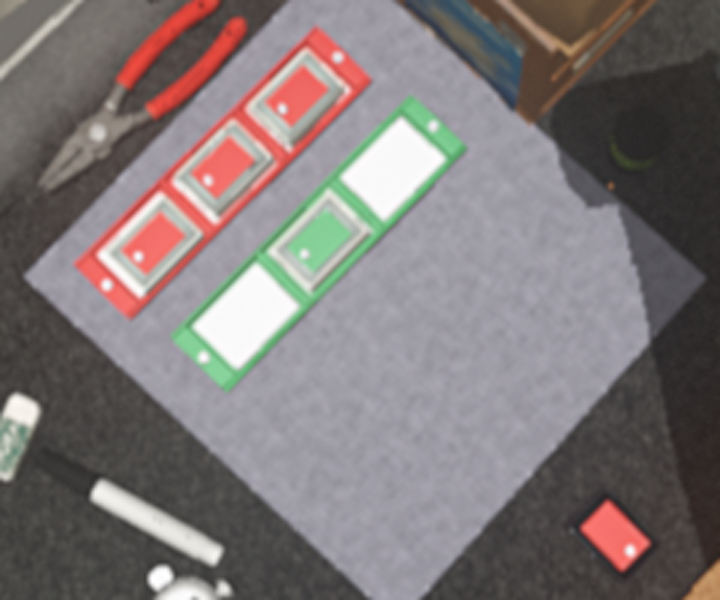

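All four packs are in their nests and stable. Next I press the key.

Emit:
servo_tool(series=[[-1, [0, 0, -3], 0], [-1, [0, 0, -6], 0], [-1, [0, 0, -7.4], 0], [-1, [0, 0, -7.8], 0], [-1, [0, 0, -8], 0], [-1, [0, 0, -8.2], 0], [-1, [0, 0, -8.4], 0], [-1, [0, 0, -8.6], 0], [-1, [0, 0, -8.7], 0], [-1, [0, 0, -8.7], 0]])

```text
t: 26.2
ee_pos: [0.6304, -0.0263, 0.0759]
orientation: [[0.92, 0.393, 0.002], [0.393, -0.92, -0.0], [0.002, 0.001, -1.0]]
ft_force: [-3.4, 0.8, 8.7]
finger_gap: 0.0007
grasp_force: 3.9
```

Emit:
servo_tool(series=[[-1, [0, 0, -0.1], 0], [-1, [0, 0, -0.1], 0], [-1, [0, 0, -0.1], 0], [-1, [0, 0, 2], 0], [-1, [0, 0, 5], 0], [-1, [0, 0, 9], 0], [-1, [0, 0, 12], 0], [-1, [-4, -2, 12], 0], [-1, [-8, -4, 12], 0], [-1, [-8, -4, 12], 0]])

```text
t: 27.2
ee_pos: [0.5449, -0.068, 0.194]
orientation: [[0.921, 0.39, -0.002], [0.39, -0.921, 0.001], [-0.002, -0.002, -1.0]]
ft_force: [1.5, -0.3, 0.2]
finger_gap: 0.0005
grasp_force: 0.0
```

```bash
python3 - <<'E'
from h import *
sd=cams.capture('side'); o=cv2.imread('pics/side0.png')
for n,im in (('before',o),('now',sd)):
    H,S,V=cv2.split(cv2.cvtColor(im,cv2.COLOR_BGR2HSV)); m=((H>100)&(H<125)&(S>150)&(V>60)).astype(np.uint8); m[:300]=0
    k,l,st,ce=cv2.connectedComponentsWithStats(m); i=1+st[1:,4].argmax(); print(n,st[i],ce[i])
print('key px up/down',proj('side',np.array([.63,-.027,.06])),proj('side',np.array([.63,-.027,.054])))
m=((cv2.cvtColor(sd,cv2.COLOR_BGR2HSV)[...,0]<20)&(cv2.cvtColor(sd,cv2.COLOR_BGR2HSV)[...,1]>200)&(sd[...,2]>200)); m[:270]=0;m[320:]=0
ys,xs=np.nonzero(m[:,415:460]); print('bar px',len(ys),xs.mean()+415,ys.mean(),ys.min(),ys.max())
print('bar expected',proj('side',np.array([.6085,.0255,.08])),bot.get_state()['ft_force'])
E
```

```text
before [454 313  19  14 200] [462.825 319.575]
now [454 315  19  13 183] [462.7704918  320.55737705]
key px up/down [462.82437839 314.4373412 ] [462.39994211 317.0637197 ]
bar px 77 430.1948051948052 297.53246753246754 289 303
bar expected [436.1714956  291.45615202] [ 0.9886766  -0.01484482  0.51962086]
```

```bash
python3 -c "
from station import bot
print(bot.finish_job())"
```

```text
the job is handed in; nothing more can be done
None
```

The job is handed in: all four packs present (three red, one green) lie flat in their own nests, the card went in until it stopped on the slot floor, and the key was pressed last and stayed down, judging by the press depth and side-camera pixels.

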